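# Stand the wide gel cassette under the claws of its holder

### The arm

A 6-joint arm with a two-finger parallel gripper is mounted at the origin on the work surface. World frame = base frame: x ahead of the robot, y to its left, z up, the work surface at z = 0. Lengths are in m, angles in rad, forces in N, time in s.
With the tool pointing down it reaches from about 0.275 to 0.825 m from the base axis. Payload 5.2 kg.
Tool frame: the origin (TCP) lies on the centre line of the jaws, within the pads' length; the fingertips stand 19 mm ahead of it and the grasp point (between the pads) is the TCP; z points along the fingers, y is the line along which they close (so a half turn about z gives the same grasp; the last joint's range is limited). The gripper opens to 93 mm and grips with 3 to 60 N. Pads are 15 mm wide; open, the fingers measure 128 mm over their backs; the gripper's body (75 mm by 188 mm) begins 65 mm behind the grasp point.
Start: joints at [-1.332, 0.259, 1.535, -0, 1.348, -0.203], TCP at [0.235, -0.497, 0.238] pointing down, gripper open.
Joint ranges: [-3.14, 3.14], [-0.91, 2.08], [0.19, 2.58], [-1.22, 4.36], [0.22, 2.71], [-3.12, 3.12]. Speed limits (rad/s): [2.57, 2.57, 3.14, 3.14, 3.14, 3.14].

### API

Orientations are given as [roll, pitch, yaw] about the fixed x, y, z axes, in that order (R = Rz(yaw) Ry(pitch) Rx(roll)).
In Python, from rig import * gives the robot as it stands. The module is installed in compiled form; this text tells all that it offers.
- The arm moves only by the tool carry_out, never from a script. Its argument "deltas" is text: rows parted by semicolons, each of 7 numbers parted by spaces: the turn, a rotation vector about the world's x, y, z in degrees, then the shift along the world's x, y, z in mm, then the gripper's target within -1 to 1 (fully open at 1, half-way at 0, shut at -1). A call has 1 to 5 rows; each row is the pose to reach, as a shift and turn from the pose commanded when the call began; what a row does not reach only later rows make up. A row lasts 1/12 s, in which the tool goes at most 41.7 mm and 7.16 degrees, less where a joint would pass 70% of its speed; a pose out of reach is approached as far as the arm can. A call with a gripper value outside its range is refused whole. The fingers move at their own pace and stop on an object; the grip force is fixed at half the most. Time passes only in rows, so rows that repeat a pose let the fingers close. It gives the time, the measured TCP pose, the force, the opening and the grip force at its end, in the units of the state.
- observe(): the state, without advancing time (a new reading comes with each control period).
- get_image(name): name is "side" or "top" or "wrist"; returns a dict with "image" (400x640x3 uint8, red, green, blue), "fovy" (degrees; the focal length in pixels is half the picture's height over the tangent of half this angle, whatever the lens; pixels are square), "cx", "cy" (the principal point, pixels), "rvec" (rotation vector, rad) and "tvec" (3), from world to camera coordinates, as OpenCV has them; the wrist camera has in their place "T_tool_cam" (4x4, takes a point from camera to tool coordinates, whose origin is the TCP and whose axes are the flange's). Camera axes: x right, y down, z forward; pixel columns grow to the right and rows downward; lengths in m; the calibration is good to about 2 mm. A picture is of the moment at which its call begins: read the wrist's pose just before it. There is no depth.
- hand_in(): hands the job in; it is judged then, once.
The state is a dict: "time": time; "joint_pos": joint angles; "joint_velocities": joint speeds; "joint_efforts": joint torques, N m; "tcp_pos": TCP position; "orientation": TCP orientation; "force": force on the tool from outside, world axes, zero at the start; "ft_torque": the same for the moment, N m; "width": finger opening in m; "grasp_force": force on a finger pad.
Only numpy, scipy, OpenCV 4.12 (cv2) and the standard library are available. Lean on these libraries where they do the work, as an engineer would, in place of code of your own. Each camera call takes 0.05 s, during which the arm holds its last target. There are 200 camera calls.

### The job

Take the wide gel cassette out of the draining rack and put it in the metal holder: bring its lower edge into the groove with the cassette leaning clearly towards the holder's open front, then straighten it upright against the backrest so that its shoulders come under the two claws, and let go. Leave the narrow cassette standing in the rack.

Things in the scene. Friction and masses are not known exactly. Their poses are not given: they have to be found in the camera images.
- wide_centre (a point): Centre (62.5 mm above the underside) of the wide gel cassette, about 0.12 kg: a grey panel 116 mm wide, 80 high, 8 thick with a greenish window; on its top edge, in the middle, a handle tab 36 mm wide, 45 high, 12 thick to grip across the thickness. Front and back alike. x through the thickness, y along the width, z up. The middle of the tab is 40 mm above this point, the shoulders 17.5 mm.
- wide_foot (a point): Middle of the wide cassette's underside, 62.5 mm below its centre, same axes. It starts upright in one of the two slots, 100 mm apart one behind the other, of a white draining rack whose slot walls reach 30 mm above this point. In the holder, slide it in along the cassette's plane leaning 20 to 30 degrees to the front, then turn it upright about this point.
- narrow_centre (a point): Centre, half-way up, of the narrow gel cassette: like the wide one, but its panel is only 76 mm wide. It stands upright in the rack's other slot.
- groove (a point): Fixed metal holder: middle of its groove's floor, 12 mm above the table; x to the back, y along the 130 mm groove. The floor is 18 mm across: backrest (66 mm high, 3 degrees back) at x = +9, foot of a front lip at -9, which slopes 30 degrees outwards, 14 mm high. Over the groove two claws at y = +-45, 22 mm wide, reach to x = -11 mm, underside 88, top 96 mm above this point, 68 mm apart.
Things that resemble listed ones, but are neither listed nor needed, are in the scene too. Leave any purple look-alike of the part that bears groove alone.

How it is judged:
By the outcome, as a careful person would: the job done as asked, in the order asked, and still so for the second after the job is handed in, with the robot touching nothing.
It also fails if it takes over 42 s, if anything falls off the work surface, if the arm or the gripper's body presses on something with over 40 N, if the wrist force passes 120 N, or if a joint passes its speed limit or range.

## Working session

There is one attempt and no reset: what is moved stays moved. The work goes in short steps, Python scripts to look and compute and a tool call to move; the robot and the scene stay as the last step left them, time stands still between calls to the robot, and variables do not carry over. Pictures are saved under pics/ and viewed, at most 10 in all, crops included, and the job is handed in when it is done.

Besides the shell and the picture viewer there is one more tool, called after "Request:" as name(argument=value, ...) on one line, values as JSON. carry_out: Moves the arm, as the interface text tells. Its arguments: {"type":"object","properties":{"deltas":{"type":"string"}},"required":["deltas"]}

```bash
mkdir -p pics
cat > h.py <<'E'
from rig import *
import numpy as np, cv2
def snap(n,f):
    d=get_image(n); cv2.imwrite('pics/'+f+'.png',d['image'][:,:,::-1]); np.save('pics/'+f+'.npy',d,allow_pickle=True); return d
def load(f): return np.load('pics/'+f+'.npy',allow_pickle=True).item()
def K(d):
    f=200/np.tan(np.radians(d['fovy'])/2); return np.array([[f,0,d['cx']],[0,f,d['cy']],[0,0,1]])
def P(d):
    R=cv2.Rodrigues(np.array(d['rvec'],float))[0]; return K(d)@np.c_[R,np.array(d['tvec']).reshape(3)]
def proj(d,X):
    q=P(d)@np.r_[np.array(X,float),1]; return q[:2]/q[2]
def atz(d,uv,z):
    p=P(d); A=np.c_[p[:,0],p[:,1],p[:,2]*z+p[:,3]]; q=np.linalg.solve(A,[*uv,1]); return q[:2]/q[2]
E
python3 - <<'E'
from h import *
print({k:v for k,v in observe().items()})
for n in ('side','top'):
    d=snap(n,n+'0'); print(n,{k:v for k,v in d.items() if k!='image'})
a=np.vstack([load('side0')['image'],load('top0')['image']])[:,:,::-1]
E
```

```text
{'time': 0.0, 'joint_pos': array([-1.33177447e+00,  2.59323630e-01,  1.53607710e+00,  1.79425910e-05,
        1.34798073e+00, -2.02742800e-01]), 'joint_velocities': array([-0.00026946,  0.00024138, -0.00083445, -0.00013147, -0.00166736,
       -0.000168  ]), 'joint_efforts': array([-1.24419148e-03, -4.37315977e+01, -2.84007812e+01,  7.18038459e-02,
        4.12985589e-02, -1.27634435e-04]), 'tcp_pos': array([ 0.23507764, -0.49667202,  0.2368305 ]), 'orientation': array([-3.13984401e+00, -3.77322109e-04,  4.41760351e-01]), 'force': array([ 0.6919152 ,  0.09721314, -0.16682186]), 'ft_torque': array([ 0.04823329, -0.01698528,  0.02287216]), 'grasp_force': 0.0, 'width': 0.09300747953524381}
side {'fovy': 54.1329205425769, 'cx': 321.8689044762519, 'cy': 198.4568929104014, 'rvec': array([ 0.82198664, -2.62657073,  1.01962892]), 'tvec': array([0.55773309, 0.33544337, 0.57744426])}
top {'fovy': 49.920879236750125, 'cx': 327.04815657765175, 'cy': 192.57720077731446, 'rvec': array([ 2.2126173 , -2.17216335,  0.07975044]), 'tvec': array([0.00539716, 0.66339379, 0.80786904])}
```

View pics/top0.png

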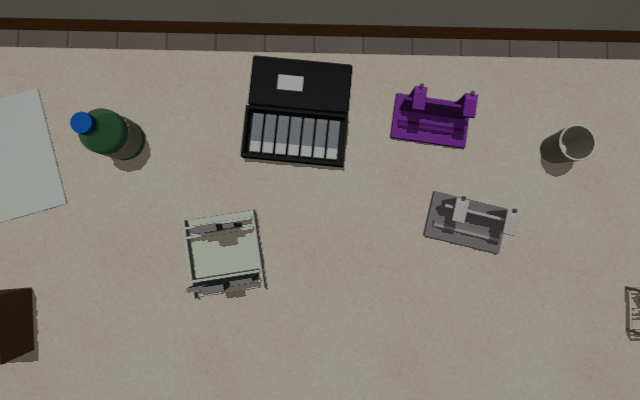

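View pics/side0.png

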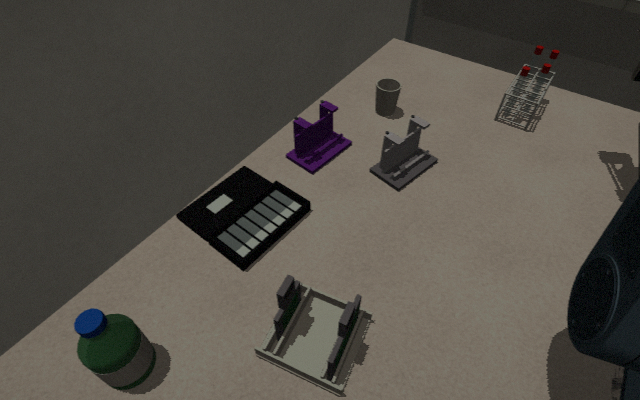

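The top view shows the rack at about (225,253), with a cassette at (217,228), about 55 px wide, and one at (224,286), about 73 px wide. The grey holder is at (467,222), with its purple look-alike at (430,120). Candidates for the wide cassette are top (224,286), side (345,335) and top (217,228), side (283,305). By width I choose the lower one (224,286), and I'll check it in a close mosaic.

Run:
```python
from h import *
t=load('top0')['image'];s=load('side0')['image']
def c(im,u,v,w,h): return cv2.resize(im[v:v+h,u:u+w],(400,300),interpolation=cv2.INTER_CUBIC)
m=np.vstack([np.hstack([c(t,170,205,120,90),c(t,415,180,120,90)]),np.hstack([c(s,245,265,160,120),c(s,355,105,120,90)])])
m=np.clip(m.astype(float)*1.6,0,255).astype(np.uint8)
cv2.imwrite('pics/m1.png',m[:,:,::-1])
```

```text
(no output)
```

View pics/m1.png

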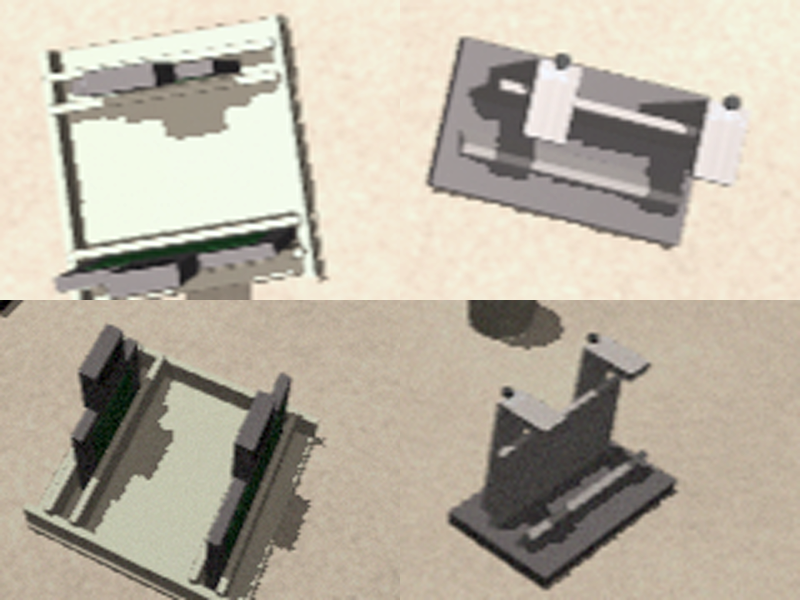

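The crops show the wide cassette as the near one (long panel, side view (345,335)), with the narrow one far off. The holder opens towards the robot, lip nearest. I'll take larger crops for corner picking.

Run:
```python
from h import *
t=load('top0')['image'];s=load('side0')['image']
def c(im,u,v,w,h): return cv2.resize(im[v:v+h,u:u+w],(400,300),interpolation=cv2.INTER_CUBIC)
m=np.vstack([np.hstack([c(t,180,250,88,66),c(t,420,185,104,78)]),np.hstack([c(s,310,285,80,60),c(s,365,110,80,60)])])
m=np.clip(255*(m/255.)**.5*1.1,0,255).astype(np.uint8)
for x in range(0,800,50): m[::6,x]=[255,0,0]
for y in range(0,600,50): m[y,::6]=[255,0,0]
cv2.imwrite('pics/m2.png',m[:,:,::-1])
for d in (load('top0'),load('side0')):
    R=cv2.Rodrigues(d['rvec'])[0]; print(-R.T@d['tvec'])
```

```text
[0.60959156 0.02387558 0.84888216]
[0.38458726 0.43513421 0.64790523]
```

View pics/m2.png

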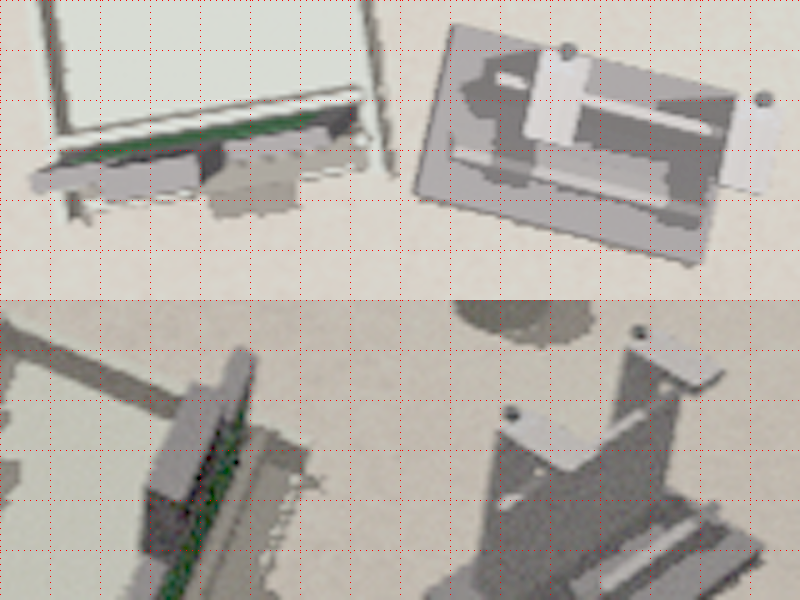

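```bash
cat > fit.py <<'E'
from h import *
from scipy.optimize import least_squares
t=load('top0');s=load('side0')
T1=lambda a,b:(t,(180+.22*a,250+.22*b)); S1=lambda a,b:(s,(310+.2*a,285+.2*(b-300)))
T2=lambda a,b:(t,(420+.26*(a-400),185+.26*b)); S2=lambda a,b:(s,(365+.2*(a-400),110+.2*(b-300)))
W=[(T1(198,155),(6,-18,125)),(T1(202,184),(-6,-18,125)),(T1(30,172),(4,58,80)),(T1(35,192),(-4,58,80)),(T1(330,128),(4,-58,80)),
 (S1(145,488),(6,18,125)),(S1(183,502),(-6,18,125)),(S1(190,385),(6,-18,125)),(S1(226,395),(-6,-18,125)),(S1(235,348),(4,-58,80)),(S1(257,352),(-4,-58,80))]
H=[(T2(525,135),(-11,56,96)),(T2(577,146),(-11,34,96)),(T2(720,185),(-11,-34,96)),(T2(768,195),(-11,-56,96)),
 (S2(570,470),(-11,56,96)),(S2(612,445),(-11,34,96)),(S2(690,390),(-11,-34,96)),(S2(722,371),(-11,-56,96))]
def fit(M,p0):
    def r(p):
        c,q=np.cos(p[3]),np.sin(p[3]); R=np.array([[c,-q,0],[q,c,0],[0,0,1]])
        return np.concatenate([proj(d,p[:3]+R@np.array(X)/1000)-uv for (d,uv),X in M])
    o=least_squares(r,p0,loss='soft_l1'); return o.x,r(o.x).reshape(-1,2)
for M in (W,H):
    p,e=fit(M,[.45,.1,.02,0]); print(p.round(4),np.degrees(p[3]).round(1)); print(e.round(1).tolist())
E
python3 fit.py
```

```text
[0.4939 0.2037 0.0036 0.1815] 10.4
[[-0.1, -1.0], [0.1, -0.2], [0.0, -0.2], [-0.4, -0.0], [-0.5, -1.5], [-0.1, 0.0], [0.3, 0.6], [0.4, -0.9], [1.0, 0.2], [0.1, -0.5], [0.4, 0.6]]
[ 0.6126 -0.2584  0.0064 -0.2255] -12.9
[[0.4, -0.1], [-0.8, 0.1], [0.1, -0.6], [-0.0, -0.2], [0.2, 0.6], [-1.7, 1.2], [1.9, -0.6], [1.4, -0.8]]
```

Request:
carry_out(deltas="0 0 7 28 20 12 1;0 0 14 56 40 24 1;0 0 21 84 60 36 1;0 0 28 112 80 48 1;0 0 35 140 100 60 1")

```text
time: 0.52
tcp_pos: [0.3761, -0.3959, 0.2978]
orientation: [-3.141, -0.0, 1.058]
force: [0.4, 0.2, -0.1]
width: 0.093
grasp_force: 0.0
```

Request:
carry_out(deltas="0 0 6 28 24 12 1;0 0 12 56 48 24 1;0 0 17 84 72 36 1;0 0 17 112 96 45 1;0 0 17 135 120 50 1")

```text
time: 0.93
tcp_pos: [0.5119, -0.2758, 0.3485]
orientation: [3.14, 0.0, 1.35]
force: [0.5, -0.3, 0.7]
width: 0.0931
grasp_force: 0.0
```

```bash
cat >> h.py <<'E'
from scipy.spatial.transform import Rotation as Ro
def wsnap(f):
    o=observe(); d=get_image('wrist'); T=np.eye(4); T[:3,:3]=Ro.from_euler('xyz',o['orientation']).as_matrix(); T[:3,3]=o['tcp_pos']
    C=np.linalg.inv(T@np.array(d['T_tool_cam'])); d['rvec']=cv2.Rodrigues(C[:3,:3])[0].ravel(); d['tvec']=C[:3,3]
    cv2.imwrite('pics/'+f+'.png',d['image'][:,:,::-1]); np.save('pics/'+f+'.npy',d,allow_pickle=True)
    print(o['time'],o['tcp_pos'].round(4),np.degrees(o['orientation']).round(2)); return d
E
python3 - <<'E'
from h import *
d=wsnap('w1'); print(d['T_tool_cam'].round(3), proj(d,[.6126,-.2584,.012]))
E
```

```text
0.9333 [ 0.5119 -0.2758  0.3485] [1.7993e+02 2.0000e-02 7.7360e+01]
[[ 0.001 -0.955 -0.298  0.085]
 [ 1.     0.001 -0.001 -0.001]
 [ 0.001 -0.298  0.955 -0.149]
 [ 0.     0.     0.     1.   ]] [383.69993208 134.93999234]
```

View pics/w1.png

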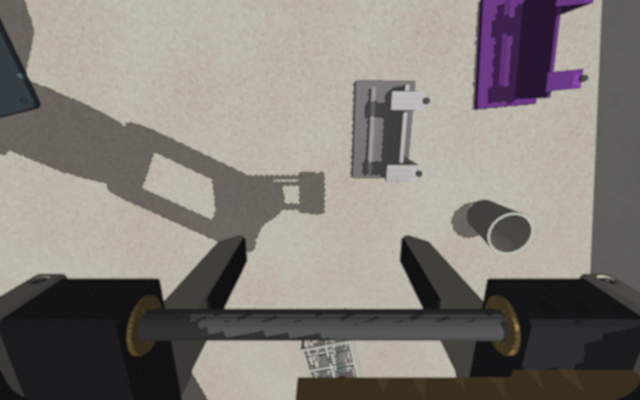

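The wrist view shows the holder at (385,130): claws at (408,100) and (402,172), lip at (372,120). I'll crop it closer.

Run:
```python
from h import *
d=load('w1')['image'][70:190,340:440]
m=cv2.resize(d,(500,600),interpolation=cv2.INTER_CUBIC)
m=np.clip(255*(m/255.)**.6*1.1,0,255).astype(np.uint8)
for x in range(0,500,50): m[::6,x]=[255,0,0]
for y in range(0,600,50): m[y,::6]=[255,0,0]
cv2.imwrite('pics/m3.png',m[:,:,::-1])
```

```text
(no output)
```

View pics/m3.png

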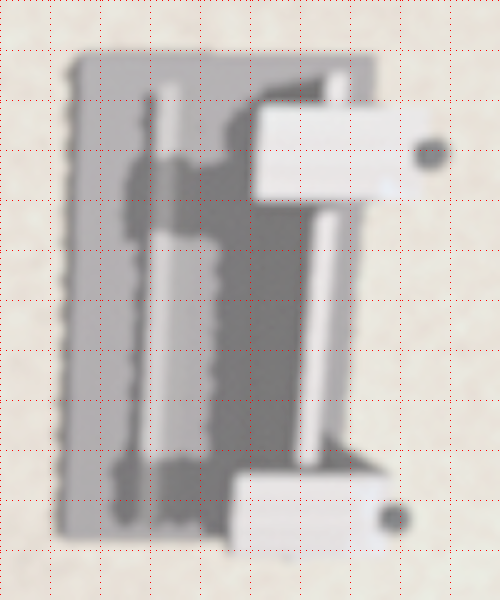

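```bash
cat >> fit.py <<'E'
w=load('w1'); Q=lambda a,b:(w,(340+a/5,70+b/5))
N=[(Q(258,107),(-11,56,96)),(Q(253,200),(-11,34,96)),(Q(235,473),(-11,-34,96)),(Q(228,550),(-11,-56,96))]
print('wrist')
def f3(M): 
    g=lambda p:fit2(p,M)
    o=least_squares(g,[.6126,-.2584,-.22]); return o.x,g(o.x).reshape(-1,2)
def fit2(p,M):
    c,q=np.cos(p[2]),np.sin(p[2]); R=np.array([[c,-q,0],[q,c,0],[0,0,1]])
    return np.concatenate([proj(d,np.r_[p[:2],.012]+R@np.array(X)/1000)-uv for (d,uv),X in M])
for M in (H[:4],H[4:],N,N+H,N+H[:4]):
    p,e=f3(M); print(p.round(4),np.degrees(p[2]).round(1)); print(e.round(1).tolist())
c,q=np.cos(p[2]),np.sin(p[2])
for u in (Q(322,212),Q(300,463)):
    b=atz(w,u[1],.078)-p[:2]; print('backrest top',(np.array([[c,q],[-q,c]])@b).round(4))
for u in (Q(160,85),Q(143,460)):
    b=atz(w,u[1],.026)-p[:2]; print('lip top',(np.array([[c,q],[-q,c]])@b).round(4))
E
python3 fit.py | sed -n '/wrist/,$p'
```

```text
wrist
[ 0.6122 -0.2565 -0.2301] -13.2
[[0.3, -0.1], [-0.8, 0.1], [0.3, -0.3], [0.2, 0.3]]
[ 0.6114 -0.2511 -0.1942] -11.1
[[0.2, 0.9], [-1.8, 1.3], [1.2, -1.1], [0.5, -1.4]]
[ 0.6124 -0.2528 -0.2224] -12.7
[[0.1, -0.5], [-0.1, -0.2], [-0.2, -0.1], [0.2, 0.9]]
[ 0.6123 -0.2538 -0.2204] -12.6
[[0.1, 0.4], [-0.1, 0.7], [-0.0, 0.7], [0.3, 1.7], [-1.3, 0.1], [-2.4, 0.3], [-1.1, -0.5], [-1.2, -0.1], [-0.2, -0.2], [-2.0, 0.4], [1.6, -1.6], [1.1, -1.8]]
[ 0.6123 -0.2541 -0.225 ] -12.9
[[0.4, 0.6], [0.1, 0.9], [-0.1, 0.8], [0.2, 1.8], [-1.1, -0.1], [-2.2, 0.2], [-1.0, -0.5], [-1.1, 0.0]]
backrest top [0.0138 0.0316]
backrest top [ 0.0134 -0.0358]
lip top [-0.0231  0.0657]
lip top [-0.0225 -0.0447]
```

Request:
carry_out(deltas="0 0 2 0 40 0 1;0 0 4 0 80 0 1;0 0 6 0 120 0 1;0 0 8 0 160 0 1;0 0 10 0 200 0 1")

```text
time: 1.4
tcp_pos: [0.5095, -0.0755, 0.3471]
orientation: [-3.141, -0.0, 1.525]
force: [0.5, 0.8, 0.4]
width: 0.0927
grasp_force: 0.0
```

Request:
carry_out(deltas="0 0 2 -3 40 0 1;0 0 4 -6 80 0 1;0 0 6 -9 120 0 1;0 0 8 -12 160 -10 1;0 0 10 -15 200 -20 1")

```text
time: 1.82
tcp_pos: [0.4947, 0.1245, 0.3276]
orientation: [3.141, 0.0, 1.7]
force: [0.7, 0.6, 0.3]
width: 0.0926
grasp_force: 0.0
```

Request:
carry_out(deltas="0 0 2 -2 38 -10 1;0 0 3 -3 74 -30 1;0 0 3 -3 80 -55 1;0 0 3 -3 80 -60 1;0 0 3 -3 80 -60 1")

```text
time: 2.23
tcp_pos: [0.4906, 0.2026, 0.2654]
orientation: [-3.136, 0.001, 1.752]
force: [0.1, 0.8, -0.0]
width: 0.0929
grasp_force: 0.0
```

Run:
```python
from h import *
d=wsnap('w2')
c,q=np.cos(.1815),np.sin(.1815); R=np.array([[c,-q,0],[q,c,0],[0,0,1]])
for X in [(6,18,125),(-6,18,125),(6,-18,125),(-6,-18,125),(4,58,80),(-4,58,80),(4,-58,80),(-4,-58,80)]: print(X,proj(d,np.array([.4939,.2037,.0045])+R@np.array(X)/1000).round(0))
```

```text
2.2333 [0.4906 0.2026 0.2654] [-1.7969e+02  3.0000e-02  1.0040e+02]
(6, 18, 125) [334. 177.]
(-6, 18, 125) [322. 177.]
(6, -18, 125) [334. 212.]
(-6, -18, 125) [322. 212.]
(4, 58, 80) [331. 131.]
(-4, 58, 80) [324. 131.]
(4, -58, 80) [330. 231.]
(-4, -58, 80) [324. 231.]
```

View pics/w2.png

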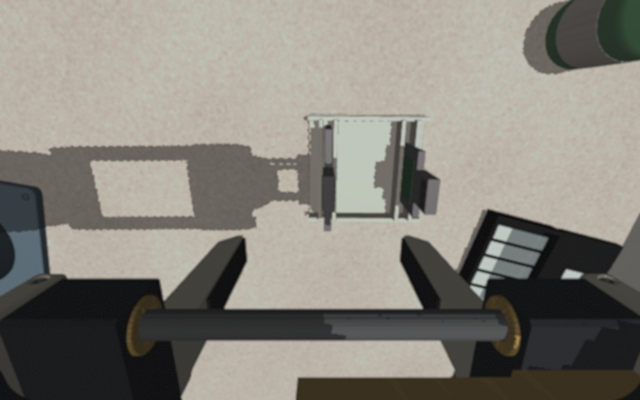

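The wrist view shows the wide cassette at about (328,180), matching the prediction, with the narrow one at (420,180). A numeric edge check comes next.

Run:
```python
from h import *
g=load('w2')['image'].astype(int).mean(2).astype(int)
print('u312-344'); 
for v in (140,155,180,190,200,210,222): print(v,g[v,312:345].tolist())
for u in (326,328,330): print(u,list(zip(range(110,242,2),g[110:242:2,u].tolist())))
```

```text
u312-344
140 [110, 109, 111, 110, 111, 110, 109, 109, 110, 107, 98, 95, 98, 107, 117, 120, 120, 119, 117, 108, 111, 148, 181, 192, 191, 191, 191, 191, 192, 192, 192, 192, 193]
155 [110, 110, 111, 109, 110, 110, 108, 109, 108, 104, 99, 97, 100, 107, 115, 119, 118, 120, 116, 104, 107, 149, 184, 191, 183, 182, 188, 192, 192, 192, 191, 192, 192]
180 [110, 110, 109, 109, 109, 110, 111, 111, 106, 90, 71, 63, 65, 66, 65, 66, 65, 64, 65, 65, 64, 61, 66, 99, 144, 176, 191, 192, 191, 192, 191, 192, 191]
190 [109, 109, 108, 109, 110, 109, 112, 112, 105, 87, 65, 61, 64, 65, 65, 65, 64, 64, 63, 64, 64, 60, 71, 110, 157, 185, 193, 191, 191, 191, 192, 191, 191]
200 [108, 109, 109, 109, 109, 109, 111, 112, 105, 87, 65, 60, 64, 64, 64, 64, 64, 63, 63, 62, 62, 62, 79, 115, 158, 185, 192, 192, 191, 191, 191, 191, 190]
210 [128, 112, 108, 107, 107, 109, 112, 113, 106, 92, 75, 67, 64, 62, 64, 62, 64, 64, 63, 62, 65, 75, 98, 134, 168, 188, 193, 192, 192, 192, 192, 192, 192]
222 [182, 181, 178, 176, 177, 179, 179, 180, 180, 181, 178, 154, 112, 75, 62, 63, 60, 71, 107, 149, 174, 181, 182, 183, 184, 185, 184
[... 1625 characters left out ...]
(120, 162), (122, 109), (124, 92), (126, 56), (128, 62), (130, 111), (132, 119), (134, 118), (136, 117), (138, 117), (140, 117), (142, 117), (144, 119), (146, 118), (148, 118), (150, 117), (152, 117), (154, 117), (156, 116), (158, 117), (160, 118), (162, 107), (164, 72), (166, 60), (168, 41), (170, 37), (172, 40), (174, 37), (176, 52), (178, 64), (180, 65), (182, 65), (184, 64), (186, 65), (188, 64), (190, 63), (192, 65), (194, 64), (196, 63), (198, 64), (200, 63), (202, 63), (204, 64), (206, 63), (208, 63), (210, 63), (212, 60), (214, 63), (216, 64), (218, 84), (220, 105), (222, 107), (224, 107), (226, 124), (228, 127), (230, 141), (232, 177), (234, 180), (236, 181), (238, 182), (240, 182)]
```

Request:
carry_out(deltas="0 0 0 3 1 -38 0.4;0 0 0 3 1 -76 0;0 0 0 3 1 -114 0;0 0 0 3 1 -145 -0.2;0 0 0 3 1 -156 -0.2")

```text
time: 2.7
tcp_pos: [0.494, 0.2016, 0.1088]
orientation: [-3.137, 0.0, 1.748]
force: [-0.1, -0.5, -0.6]
width: 0.0642
grasp_force: 0.0
```

Request:
carry_out(deltas="0 0 0 0 0 0 -0.3;0 0 0 0 0 0 -0.4;0 0 0 0 0 0 -0.5")

```text
time: 2.95
tcp_pos: [0.4973, 0.2032, 0.1139]
orientation: [3.138, 0.0, 1.749]
force: [0.4, 0.7, 0.2]
width: 0.0447
grasp_force: 0.0
```

Request:
carry_out(deltas="0 0 0 0 0 0 -0.5;0 0 0 0 0 0 -0.5")

```text
time: 3.12
tcp_pos: [0.4965, 0.2038, 0.1135]
orientation: [3.138, 0.0, 1.75]
force: [-0.8, -0.1, 0.1]
width: 0.0308
grasp_force: 0.0
```

Run:
```python
from h import *
for i in range(4):
    o=observe(); print(o['tcp_pos'].round(4),np.degrees(o['orientation']).round(2),o['width'],o['joint_velocities'].round(3))
    d=get_image('wrist')
```

```text
[0.4965 0.2038 0.1135] [179.8    0.   100.29] 0.030784470378031805 [ 0.005  0.005  0.012 -0.001 -0.004 -0.001]
[0.4961 0.2038 0.1131] [179.84   0.   100.3 ] 0.027079726826344287 [ 0.005  0.007  0.009  0.    -0.003 -0.   ]
[0.4959 0.2039 0.1129] [179.87   0.   100.31] 0.0249926360945359 [ 0.002  0.006  0.008 -0.    -0.002  0.   ]
[0.4956 0.2039 0.1125] [179.91   0.   100.32] 0.024143749445479024 [ 0.002  0.007  0.004 -0.    -0.001 -0.001]
```

Request:
carry_out(deltas="0 0 0 -1 0 -3 -0.5;0 0 0 -1 0 -3 -0.5;0 0 0 -1 0 -3 -1;0 0 0 -1 0 -3 -1;0 0 0 -1 0 -3 -1")

```text
time: 3.73
tcp_pos: [0.4941, 0.2039, 0.1085]
orientation: [-3.141, -0.0, 1.751]
force: [-0.8, -0.3, 0.8]
width: 0.0117
grasp_force: 30.0
```

Request:
carry_out(deltas="0 0 0 0 0 0 -1;0 0 0 0 0 0 -1;0 0 0 0 0 0 -1")

```text
time: 3.98
tcp_pos: [0.4941, 0.2038, 0.1085]
orientation: [-3.141, -0.0, 1.751]
force: [0.5, 0.4, -1.8]
width: 0.0118
grasp_force: 30.0
```

Request:
carry_out(deltas="0 0 0 0 0 8 -1;0 0 0 0 0 20 -1;0 0 0 0 0 40 -1;0 0 0 0 0 65 -1;0 0 0 0 0 90 -1")

```text
time: 4.4
tcp_pos: [0.4936, 0.2037, 0.1997]
orientation: [-3.14, 0.0, 1.751]
force: [2.1, 0.2, -1.9]
width: 0.0121
grasp_force: 30.0
```

Request:
carry_out(deltas="0 0 0 0 0 30 -1;0 0 0 0 0 50 -1;0 0 0 0 0 50 -1")

```text
time: 4.65
tcp_pos: [0.4965, 0.2043, 0.2541]
orientation: [3.132, -0.0, 1.751]
force: [1.4, 0.7, -0.3]
width: 0.012
grasp_force: 30.0
```

Run:
```python
from h import *
o=observe(); print(o['tcp_pos'].round(4),np.degrees(o['orientation']).round(2),o['width'],o['grasp_force'],o['force'])
s=snap('side','side1');t=snap('top','top1')
def c(im,u,v,w,h): return cv2.resize(im[v:v+h,u:u+w],(400,500),interpolation=cv2.INTER_CUBIC)
X=o['tcp_pos'];print(proj(s,X),proj(t,X))
u,v=proj(s,X).astype(int); 
a=s['image'][max(v-80,0):v+120,u-80:u+80]; a=cv2.resize(a,(400,500),interpolation=cv2.INTER_CUBIC); print('off',u-80,max(v-80,0),2.5)
b=s['image'][250:400,230:390]; b=cv2.resize(b,(400,500))
m=np.hstack([a,b]); m=np.clip(255*(m/255.)**.5*1.1,0,255).astype(np.uint8)
cv2.imwrite('pics/m4.png',m[:,:,::-1])
```

```text
[0.4965 0.2043 0.2541] [179.47  -0.   100.32] 0.012020785279274016 29.9922975897789 [ 1.38584553  0.70226904 -0.28302386]
[351.70717781 264.07704733] [189.20994679 301.16289556]
off 271 184 2.5
```

View pics/m4.png

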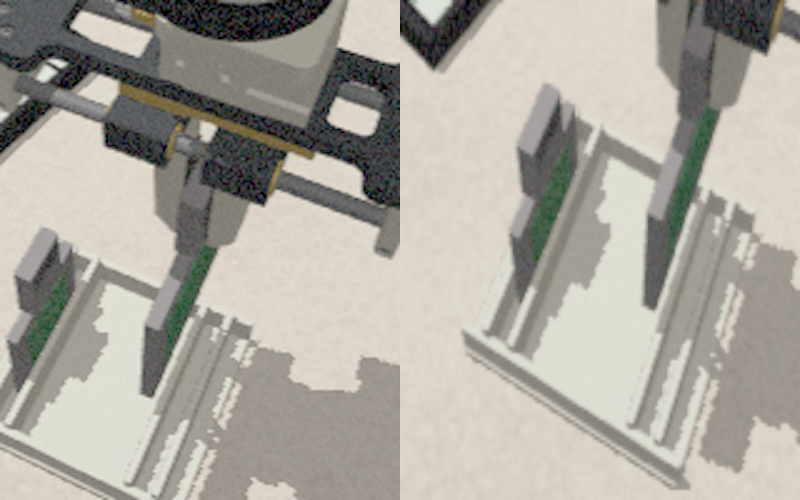

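The side crop shows the wide cassette held by its tab and lifted, bottom near corner at crop (143,393). The narrow one still stands in the rack. I'll estimate the grip height from these corners.

Run:
```python
from h import *
s=load('side1'); 
X0=np.array([.4965,.2043,.2541]); y=np.radians(10.32); R=Ro.from_euler('z',y).as_matrix()
obs={(4,58,80):(147,322),(-4,58,80):(165,330),(4,58,0):(141,391),(-4,58,0):(153,397)}
for h in (100,104,108):
    print(h,[(proj(s,X0+R@(np.array(k)-[0,0,h])/1000)-(np.array(v)/2.5+[271,184])).round(1).tolist() for k,v in obs.items()])
```

```text
100 [[-1.2, -0.5], [-1.9, -0.9], [-0.2, 0.5], [0.8, 0.6]]
104 [[-1.3, 1.1], [-2.0, 0.7], [-0.2, 1.7], [0.7, 1.9]]
108 [[-1.4, 2.7], [-2.1, 2.2], [-0.3, 3.0], [0.6, 3.1]]
```

Request:
carry_out(deltas="0 0 -2 3 -30 0 -1;0 0 -4 6 -70 0 -1;0 0 -6 9 -110 0 -1;0 0 -8 12 -150 0 -1;0 0 -10 15 -190 0 -1")

```text
time: 5.17
tcp_pos: [0.5077, 0.0125, 0.2464]
orientation: [-3.138, -0.001, 1.575]
force: [1.0, 0.4, -1.5]
width: 0.0121
grasp_force: 30.0
```

Request:
carry_out(deltas="0 0 -2 4 -40 0 -1;0 0 -5 8 -80 0 -1;0 0 -8 12 -120 0 -1;0 0 -11 16 -160 0 -1;0 0 -13 20 -200 0 -1")

```text
time: 5.58
tcp_pos: [0.5279, -0.1876, 0.2462]
orientation: [-3.138, -0.001, 1.346]
force: [1.0, 0.7, -1.5]
width: 0.0123
grasp_force: 30.0
```

Request:
carry_out(deltas="0 0 0 2 -30 0 -1;0 0 0 4 -45 0 -1;0 0 0 6 -50 0 -1")

```text
time: 5.83
tcp_pos: [0.5342, -0.2383, 0.2462]
orientation: [-3.138, -0.001, 1.346]
force: [0.0, 0.5, -1.6]
width: 0.0117
grasp_force: 30.0
```

Request:
carry_out(deltas="-1.4 -6.1 0 0 0 0 -1;-2.8 -12.2 0 0 0 -15 -1;-4.2 -18.3 0 1 1 -35 -1;-5.5 -24.4 0 2 2 -55 -1;-5.5 -24.4 0 2 2 -65 -1")

```text
time: 6.25
tcp_pos: [0.5293, -0.2261, 0.1751]
orientation: [2.717, -0.008, 1.35]
force: [-1.5, 2.3, -5.1]
width: 0.0119
grasp_force: 30.0
```

Request:
carry_out(deltas="0 0 0 0 0 0 -1;0 0 0 0 0 0 -1;0 0 0 0 0 0 -1;0 0 0 0 0 0 -1;0 0 0 0 0 0 -1")

```text
time: 6.67
tcp_pos: [0.5393, -0.2353, 0.1857]
orientation: [2.702, 0.002, 1.35]
force: [-0.3, 0.2, -1.1]
width: 0.0118
grasp_force: 30.0
```

```bash
cat > chk.py <<'E'
from h import *
G=np.array([.6123,-.2535,.012]); RG=Ro.from_euler('z',-12.8,degrees=True).as_matrix()
def rep(h=102.5):
    o=observe(); R=Ro.from_euler('xyz',o['orientation']).as_matrix()
    z=-R[:,2]; foot=o['tcp_pos']-z*h/1000
    L=RG.T@z; f=RG.T@(foot-G)*1000
    print('t',round(o['time'],2),'foot in holder mm',f.round(1),'lean deg',np.degrees(np.arctan2(-L[0],L[2])).round(2),'sideroll',np.degrees(L[1]).round(2),'yaw jaw err',np.degrees(np.arctan2(*(RG.T@R[:,1])[[1,0]])).round(2),'F',(RG.T@o['force']).round(1),'tcp',o['tcp_pos'].round(4),'w',round(o['width'],4))
if __name__=='__main__': rep()
E
python3 chk.py
```

```text
t 6.67 foot in holder mm [-31.7   1.5  80.9] lean deg 25.16 sideroll 0.02 yaw jaw err 0.22 F [-0.3  0.1 -1.1] tcp [ 0.5393 -0.2353  0.1857] w 0.0118
```

Request:
carry_out(deltas="0 0 0 2 0 -13 -1;0 0 0 8 -2 -26 -1;0 0 0 13 -3 -38 -1;0 0 0 18 -5 -50 -1;0 0 0 23 -6 -61 -1")

```text
time: 7.08
tcp_pos: [0.5616, -0.2409, 0.1229]
orientation: [2.704, 0.001, 1.35]
force: [0.7, -0.8, -0.3]
width: 0.0117
grasp_force: 30.0
```

Request:
carry_out(deltas="0 0 0 0 0 0 -1;0 0 0 0 0 0 -1;0 0 0 0 0 0 -1;0 0 0 0 0 0 -1;0 0 0 0 0 0 -1")

```text
time: 7.5
tcp_pos: [0.5604, -0.2405, 0.1236]
orientation: [2.704, 0.001, 1.349]
force: [0.6, -0.4, -2.0]
width: 0.0117
grasp_force: 30.0
```

Run:
```python
from chk import *
rep(); s=snap('side','side2'); t=snap('top','top2')
a=cv2.resize(s['image'][90:210,345:465],(500,500),interpolation=cv2.INTER_CUBIC)
b=cv2.resize(t['image'][160:280,400:475],(300,500),interpolation=cv2.INTER_CUBIC)
m=np.hstack([a,b]);m=np.clip(255*(m/255.)**.5*1.1,0,255).astype(np.uint8)
cv2.imwrite('pics/m5.png',m[:,:,::-1])
```

```text
t 7.5 foot in holder mm [-10.    1.2  18.8] lean deg 25.09 sideroll -0.01 yaw jaw err 0.13 F [ 0.7 -0.3 -2. ] tcp [ 0.5604 -0.2405  0.1236] w 0.0117
```

View pics/m5.png

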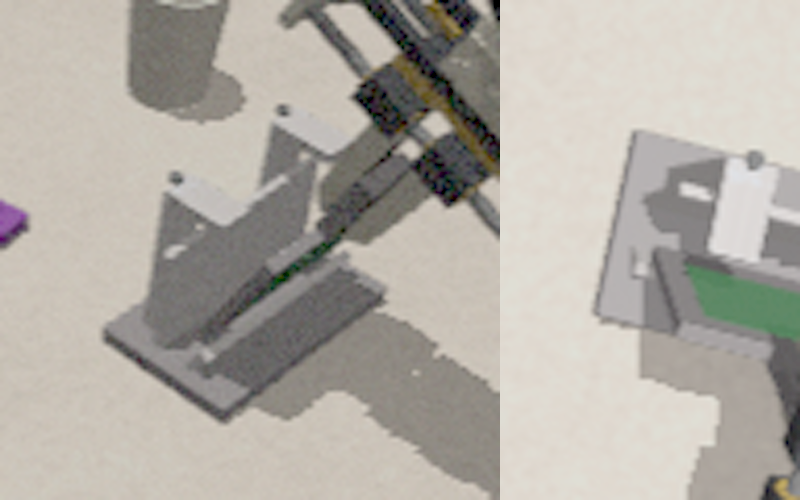

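The crop shows the cassette leaning to the front, its lower edge just behind the lip and clear of the claws. I'll slide it on down.

Request:
carry_out(deltas="0 0 0 2 -1 -4 -1;0 0 0 4 -1 -8 -1;0 0 0 6 -2 -12 -1;0 0 0 8 -3 -15 -1;0 0 0 8 -3 -15 -1")

```text
time: 8.02
tcp_pos: [0.5682, -0.2431, 0.1065]
orientation: [2.706, -0.001, 1.349]
force: [0.1, -0.3, -1.5]
width: 0.0115
grasp_force: 30.0
```

Request:
carry_out(deltas="0 0 0 0 0 0 -1;0 0 0 0 0 0 -1;0 0 0 0 0 0 -1;0 0 0 0 0 0 -1;0 0 0 0 0 0 -1")

```text
time: 8.43
tcp_pos: [0.5682, -0.2432, 0.1078]
orientation: [2.705, 0.0, 1.349]
force: [0.5, 0.2, -1.4]
width: 0.012
grasp_force: 30.0
```

```bash
python3 chk.py
```

```text
t 8.43 foot in holder mm [-1.9  0.3  3. ] lean deg 25.03 sideroll -0.03 yaw jaw err 0.12 F [ 0.4  0.3 -1.4] tcp [ 0.5682 -0.2432  0.1078] w 0.012
```

Request:
carry_out(deltas="0 0 0 0 0 -1 -1;0 0 0 1 0 -2 -1;0 0 0 1 0 -2 -1")

```text
time: 8.68
tcp_pos: [0.5692, -0.2431, 0.1055]
orientation: [2.705, 0.0, 1.349]
force: [1.0, 0.7, -2.1]
width: 0.0115
grasp_force: 30.0
```

Request:
carry_out(deltas="0 0 0 0 0 -1 -1;0 0 0 0 0 -1 -1;0 0 0 0 0 -1 -1")

```text
time: 8.93
tcp_pos: [0.5693, -0.2432, 0.1047]
orientation: [2.705, 0.0, 1.349]
force: [0.2, 0.5, -0.5]
width: 0.0122
grasp_force: 30.0
```

Request:
carry_out(deltas="0 0 0 0 0 -1 -1;0 0 0 0 0 -1 -1;0 0 0 0 0 -1 -1")

```text
time: 9.18
tcp_pos: [0.5693, -0.2433, 0.1046]
orientation: [2.704, 0.001, 1.35]
force: [-4.0, 1.7, 6.5]
width: 0.0118
grasp_force: 30.0
```

```bash
python3 chk.py
```

```text
t 9.18 foot in holder mm [-0.7  0.5 -0.3] lean deg 25.07 sideroll -0.02 yaw jaw err 0.14 F [-4.3  0.8  6.5] tcp [ 0.5693 -0.2433  0.1046] w 0.0118
```

Floor contact reached with a 25° lean. Now I'll turn it upright about the foot.

Request:
carry_out(deltas="0.8 3.4 0 5.9 -1.3 3.5 -1;1.6 6.8 0 11.8 -2.7 5.5 -1;2.3 10.2 0 18 -4.1 7.1 -1;3.1 13.7 0 24.4 -5.5 8.5 -1;3.1 13.7 0 24.4 -5.5 8.5 -1")

```text
time: 9.6
tcp_pos: [0.5968, -0.2502, 0.1134]
orientation: [2.948, 0.002, 1.35]
force: [1.4, -0.9, -1.4]
width: 0.0119
grasp_force: 30.0
```

Request:
carry_out(deltas="0 0 0 0 0 0 -1;0 0 0 0 0 0 -1;0 0 0 0 0 0 -1")

```text
time: 9.85
tcp_pos: [0.5924, -0.2481, 0.1115]
orientation: [2.951, -0.001, 1.349]
force: [0.5, -0.8, -2.2]
width: 0.0118
grasp_force: 30.0
```

```bash
python3 -c "
from chk import *; rep(100.3)"
```

```text
t 9.85 foot in holder mm [-1.5  1.   1. ] lean deg 10.93 sideroll -0.08 yaw jaw err 0.08 F [ 0.7 -0.6 -2.2] tcp [ 0.5924 -0.2481  0.1115] w 0.0118
```

Request:
carry_out(deltas="0.6 2.7 0 5.3 -1.4 1 -1;1.2 5.4 0 10.8 -2.7 1.6 -1;1.8 8 0 16.3 -4.1 2 -1;2.4 10.7 0 21.8 -5.5 2 -1;2.4 10.7 0 21.8 -5.5 2 -1")

```text
time: 10.27
tcp_pos: [0.6164, -0.2547, 0.1137]
orientation: [-3.141, -0.0, 1.349]
force: [0.4, -0.4, -2.0]
width: 0.0118
grasp_force: 30.0
```

Request:
carry_out(deltas="0 0 0 0 0 0 -1;0 0 0 0 0 0 -1;0 0 0 0 0 0 -1;0 0 0 0 0 0 -1")

```text
time: 10.6
tcp_pos: [0.6145, -0.254, 0.1142]
orientation: [3.142, -0.0, 1.349]
force: [-0.4, 0.5, -2.1]
width: 0.0121
grasp_force: 30.0
```

```bash
python3 -c "
from chk import *; rep(100.3)"
```

```text
t 10.6 foot in holder mm [2.3 0.1 1.9] lean deg 0.01 sideroll -0.01 yaw jaw err 0.09 F [-0.5  0.4 -2.1] tcp [ 0.6145 -0.254   0.1142] w 0.0121
```

Request:
carry_out(deltas="0.3 1.2 0 2.5 -0.6 -0.5 -1;0.5 2.2 0 4.5 -1 -1 -1;0.7 2.9 0 6 -1.3 -1.5 -1;0.7 2.9 0 6 -1.3 -1.5 -1;0.7 2.9 0 6 -1.3 -1.5 -1")

```text
time: 11.02
tcp_pos: [0.6214, -0.2555, 0.1126]
orientation: [-3.09, -0.001, 1.349]
force: [0.8, -0.3, -1.3]
width: 0.012
grasp_force: 30.0
```

Request:
carry_out(deltas="0 0 0 1 -0.2 -0.5 -1;0 0 0 1 -0.2 -0.5 -1;0 0 0 1 -0.2 -0.5 -1;0 0 0 1 -0.2 -0.5 -1")

```text
time: 11.35
tcp_pos: [0.6221, -0.2556, 0.1125]
orientation: [-3.089, -0.001, 1.349]
force: [-1.7, -0.0, 1.8]
width: 0.012
grasp_force: 30.0
```

```bash
python3 -c "
from chk import *; rep(100.3)"
```

```text
t 11.35 foot in holder mm [4.8 0.1 0.3] lean deg -2.99 sideroll -0.04 yaw jaw err 0.11 F [-1.7 -0.4  1.8] tcp [ 0.6221 -0.2556  0.1125] w 0.012
```

Request:
carry_out(deltas="0 0 0 1 -0.2 -0.3 -1;0 0 0 1 -0.2 -0.3 -1;0 0 0 1 -0.2 -0.3 -1")

```text
time: 11.6
tcp_pos: [0.6231, -0.2558, 0.1124]
orientation: [-3.089, -0.001, 1.349]
force: [-3.9, 0.8, 5.9]
width: 0.0117
grasp_force: 30.0
```

Run:
```python
from chk import *
rep(100.3); s=snap('side','side3')
t=snap('top','top3'); d=wsnap('w3')
```

```text
t 11.6 foot in holder mm [5.8 0.2 0.3] lean deg -3.01 sideroll -0.04 yaw jaw err 0.11 F [-4.  -0.1  5.9] tcp [ 0.6231 -0.2558  0.1124] w 0.0117
11.7 [ 0.6231 -0.2559  0.1125] [-1.7699e+02 -4.0000e-02  7.7310e+01]
```

Request:
carry_out(deltas="0 0 0 1 -0.2 0.6 -1;0 0 0 1 -0.2 0.6 -1;0 0 0 1 -0.2 0.6 -1;0 0 0 1 -0.2 0.6 -1")

```text
time: 12.08
tcp_pos: [0.6234, -0.2559, 0.1125]
orientation: [-3.087, -0.001, 1.349]
force: [-5.4, 1.7, 4.7]
width: 0.012
grasp_force: 30.0
```

```bash
python3 -c "
from chk import *; rep(100.3)"
```

```text
t 12.08 foot in holder mm [5.9 0.2 0.3] lean deg -3.12 sideroll -0.05 yaw jaw err 0.1 F [-5.7  0.5  4.7] tcp [ 0.6234 -0.2559  0.1125] w 0.012
```

Request:
carry_out(deltas="0 0 0 0 0 0 -0.7;0 0 0 0 0 0 -0.4;0 0 0 0 0 0 -0.4;0 0 0 0 0 0 -0.4;0 0 0 0 0 0 -0.4")

```text
time: 12.5
tcp_pos: [0.6248, -0.2561, 0.1124]
orientation: [-3.09, -0.001, 1.349]
force: [-0.8, -0.2, -0.2]
width: 0.0273
grasp_force: 0.0
```

Request:
carry_out(deltas="0 0 0 0 0 0 -0.4;0 0 0 0 0 0 -0.4;0 0 0 0 0 0 -0.4")

```text
time: 12.75
tcp_pos: [0.6245, -0.2561, 0.1124]
orientation: [-3.09, -0.001, 1.349]
force: [-0.3, -0.3, 0.1]
width: 0.0278
grasp_force: 0.0
```

Request:
carry_out(deltas="0 0 0 0 0 5 -0.4;0 0 0 1 0 15 -0.4;0 0 0 1 0 30 -0.4;0 0 0 2 0 50 -0.4;0 0 0 4 0 80 -0.4")

```text
time: 13.17
tcp_pos: [0.6273, -0.2555, 0.1918]
orientation: [-3.086, -0.002, 1.349]
force: [1.3, -0.2, -1.2]
width: 0.0279
grasp_force: 0.0
```

Request:
carry_out(deltas="0 0 0 0 0 40 -0.4;0 0 0 -20 0 70 -0.4;0 0 0 -60 0 80 -0.4;0 0 0 -100 0 80 -0.4;0 0 0 -130 0 80 -0.4")

```text
time: 13.58
tcp_pos: [0.4967, -0.2561, 0.275]
orientation: [-3.093, 0.001, 1.35]
force: [-0.0, -0.6, 1.1]
width: 0.0275
grasp_force: 0.0
```

Run:
```python
from chk import *
s=snap('side','side4'); t=snap('top','top4'); d=wsnap('w4')
a=cv2.resize(s['image'][90:200,350:450],(400,400),interpolation=cv2.INTER_CUBIC)
b=cv2.resize(t['image'][170:270,415:535],(400,400),interpolation=cv2.INTER_CUBIC)
m=np.hstack([a,b]);m=np.clip(255*(m/255.)**.5*1.1,0,255).astype(np.uint8)
cv2.imwrite('pics/m6.png',m[:,:,::-1])
```

```text
13.6833 [ 0.4948 -0.2557  0.2745] [-1.7701e+02  1.0000e-02  7.7200e+01]
```

View pics/m6.png

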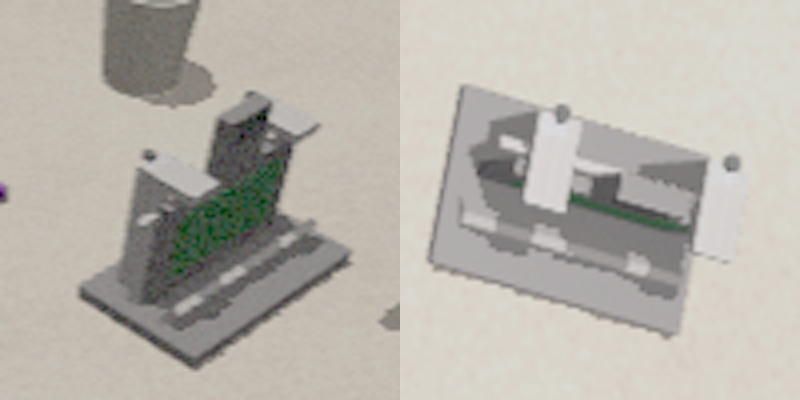

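The crops show the cassette upright against the backrest, both shoulders under the claws, tab between them and the gripper clear.

```bash
python3 -c "
from rig import *; print(hand_in())"
```

```text
the job is handed in; nothing more can be done
None
```

The wide cassette is in the metal holder, upright against the backrest with both shoulders under the claws, and released; the narrow one was left in the rack, and the job was handed in at about 13.7 s (no verdict was returned).

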